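Shut and lock an enclosure panel with its quarter-turn fastener

TASK

The access panel of the grey metal enclosure stands ajar. Push it fully shut with the fingertips, then set the fingertips in the slot of its big round fastener and turn it a quarter turn clockwise (seen from above) to the stop, so that the panel is locked. Nothing needs grasping: do not lift the panel further open, do not turn the fastener before the panel is shut, and leave the motor, the side cutters and the circuit board where they lie.

Things in the scene. Friction and masses are not known exactly. Their poses are not given: they have to be found in the camera images.
- enclosure: Grey metal box, open on top, fixed to the bench: 220 mm (x) by 200 mm (y; 242 over foot rails and side glands) by 90 mm high. Origin: centre of its underside, on the bench top. Its x points from its front (robot side) to its hinge side, z up; yaw within 0.4 rad. The panel's hinge axis is parallel to its y, at x = +110 mm, z = 90 mm.
- panel (a joint): Opening angle of the panel, rad: 0 = shut, flat on the enclosure's rim; starts at 0.25 to 0.4, front edge raised. A flat plate, 220 x 200 x 8 mm. Its friction hinge stays where it is left; a downward push of about 2 to 5 N near the front edge shuts it.
- panel_front (a point): Point on the panel's upper face, on its centre line, 20 mm in from its front edge, 200 mm from the hinge axis; moves with the panel; 98 mm above the bench when shut. The flat strip between the front edge and the fastener's bezel is 37 mm deep. Axes of the panel: x towards the hinge, z out of its upper face.
- fastener (a joint): Turn of the fastener, rad, growing clockwise seen from above: 0 = unlocked, slot parallel to the enclosure's y (and the hinge); 1.571 = locked, slot parallel to its x, at a hard stop. Starts at 0 to 0.25, stays where it is left; takes about 0.1 N m. Turned, its cam lies under a keeper lip inside the front side.
- slot (a point): Centre of the slot's floor, on the turning axis, 130 mm from the hinge axis, on the panel's centre line; 102 mm above the bench when shut. y runs along the slot, z out of the panel. Fastener: metal disc, 90 mm diameter, in a fixed bezel ring (106 mm outside, level with the disc's top). Slot: 30 mm wide, 14 deep, about 85 long, right across the disc, flat floor, straight walls.
- small_motor: Bystander: small grey electric motor, 29 x 60 x 29 mm, loose on the bench left of the enclosure; origin at the centre of its underside.
- side_cutters: Bystander: black side cutters, 47 x 104 x 12 mm, loose, right of the enclosure; origin at the centre of the underside.
- circuit_board: Bystander: small green circuit board, 34 x 52 x 11 mm, loose, right of the enclosure; origin at the centre of the underside.

How it is judged:
By the outcome, as a careful person would: the job done as asked, in the order asked, and still so for the second after the job is handed in, with the robot touching nothing.
It also fails if it takes over 48 s, if anything falls off the work surface, if the arm or the gripper's body presses on something with over 40 N, if the wrist force passes 120 N, or if a joint passes its speed limit or range.

ROBOT

A 7-joint arm with a two-finger parallel gripper is mounted at the origin on a cart in front of the work surface, level with it; the furniture and walls round the work are solid. World frame = base frame: x ahead of the robot, y to its left, z up, the work surface at z = 0. Lengths are in m, angles in rad, forces in N, time in s.
With the tool pointing down it reaches from about 0.4 to 0.85 m from the base axis. Payload 10.4 kg.
Tool frame: the origin (TCP) lies on the centre line of the jaws, within the pads' length; the fingertips stand 17 mm ahead of it and the grasp point (between the pads) lies 2 mm behind it; z points along the fingers, y is the line along which they close (so a half turn about z gives the same grasp; the last joint's range is limited). The gripper opens to 85 mm and grips with 20 to 120 N. Pads are 22 mm wide; open, the fingers measure 114 mm over their backs; the gripper's body (76 mm by 85 mm) begins 54 mm behind the grasp point. The pads swing forward as they close: fully open they stand 13 mm farther back than shut.
Start: joints at [-1.298, 0.332, -0.065, 1.46, 0.022, 1.35, -0.088], TCP at [0.182, 0.598, 0.248] pointing down, gripper open.
Joint ranges: [-2.6, 2.6], [-0.5, 2.12], [-1.47, 1.34], [0.16, 2.42], [-1.27, 4.41], [0.06, 2.06], [-2.6, 2.6]. Speed limits (rad/s): [2.22, 2.22, 2.79, 2.79, 3.14, 3.14, 3.14].

INTERFACE

Orientations are given as a unit quaternion [x, y, z, w].
In Python, from workcell import get_obs, optics, job gives the robot as it stands. The module is installed in compiled form; this text tells all that it offers.
- The arm moves only by the tool send_rows, never from a script. Its argument "plan" is a list that holds one entry, the list of rows, each a list of 7 numbers: the turn, a rotation vector about the tool's x, y, z in units of 1.5 rad (1.0 is 1.5 rad), then the shift along the tool's x, y, z in units of 20 cm (1.0 is 20 cm), then the opening, from 0 (shut) to 1 (fully open). A call has 1 to 20 rows; each row shifts and turns the commanded pose from where the row before left it, along the tool's axes as they then stand; what a row does not reach is not made up. A row lasts 1/12 s, in which the tool goes at most 41.7 mm and 7.16 degrees, less where a joint would pass 70% of its speed; a pose out of reach is approached as far as the arm can. A call with a number of a shift or a turn outside -1 to 1 is refused whole. A call with a gripper value outside its range is refused whole. The fingers move at their own pace and stop on an object; "squeeze" is the grip in N (left out, the last holds). Time passes only in rows, so rows that do not move let the fingers close. It gives the time, the measured TCP pose, the force, the opening and the grip force at its end, in the units of the state.
- get_obs(): the state, without advancing time (a new reading comes with each control period).
- optics.camera(name): name is "scene" or "top" or "wrist"; returns the picture (420x560x3 uint8, red, green, blue); there is no depth.
- optics.get_calibration(name): a dict with "intrinsics" (3x3 intrinsics, pixels), "world_from_camera" (4x4, takes a point from camera to world coordinates); the wrist camera has in their place "T_tool_cam" (4x4, takes a point from camera to tool coordinates, whose origin is the TCP and whose axes are the flange's). Camera axes: x right, y up, looking along -z (the intrinsics and any distortion apply to the point x, -y, -z); pixel columns grow to the right and rows downward; lengths in m; the calibration is good to about 2 mm. A picture is of the moment at which its call begins: read the wrist's pose just before it. get_calibration takes no time and is no camera call.
- job.hand_in(): hands the job in; it is judged then, once.
The state is a dict: "clock": time; "joint_pos": joint angles; "joint_velocities": joint speeds; "tau": joint torques, N m; "position": TCP position; "ee_rot": TCP orientation; "ft_force": force on the tool from outside, world axes, zero at the start; "torque": the same for the moment, N m; "grip_width": opening from 0.0 (shut) to 1.0 (fully open); "grasp_force": force on a finger pad.
Only numpy, scipy, OpenCV 4.12 (cv2) and the standard library are available. Lean on these libraries where they do the work, as an engineer would, in place of code of your own. Each camera call takes 0.05 s, during which the arm holds its last target. There are 200 camera calls.

## Working session

There is one attempt and no reset: what is moved stays moved. The work goes in short steps, Python scripts to look and compute and a tool call to move; the robot and the scene stay as the last step left them, time stands still between calls to the robot, and variables do not carry over. Pictures are saved under pics/ and viewed, at most 10 in all, crops included, and the job is handed in when it is done.

Besides the shell and the picture viewer there is one more tool, called as name([rows], argument=value, ...), one row to a line, values as JSON. send_rows: Moves the arm, as the interface text tells. Its arguments: {"type":"object","properties":{"plan":{"type":"array"},"squeeze":{"type":"number"}},"required":["plan"]}

```bash
mkdir -p pics; python3 - <<'E'
from workcell import get_obs, optics
import cv2,numpy as np
np.set_printoptions(precision=4,suppress=True)
o=get_obs();print(o)
for n in("scene","top"):
    cv2.imwrite(f"pics/{n}0.png",optics.camera(n)[:,:,::-1]);c=optics.get_calibration(n);print(n,c)
print(optics.get_calibration("wrist"))
E
```

```text
{'clock': 0.0, 'joint_pos': array([-1.2976,  0.3329, -0.0647,  1.461 ,  0.0216,  1.3499, -0.0885]), 'joint_velocities': array([ 0.0006,  0.0005, -0.0006, -0.0001, -0.0004, -0.0002,  0.002 ]), 'tau': array([  0.0006, -62.5447,   0.0494, -39.1597,   0.0162,   0.0101,
        -0.    ]), 'position': array([0.1821, 0.5975, 0.2475]), 'ee_rot': array([ 0.1473,  0.9891, -0.0007, -0.0001]), 'ft_force': array([-0.3632,  0.0141,  0.2359]), 'torque': array([ 0.0117, -0.0018, -0.0558]), 'grasp_force': 0.0, 'grip_width': 1.0016161216639436}
scene {'intrinsics': array([[448.8933,   0.    , 274.9147],
       [  0.    , 448.8933, 212.9421],
       [  0.    ,   0.    ,   1.    ]]), 'world_from_camera': array([[ 0.7725,  0.4582, -0.4396,  0.1411],
       [-0.6349,  0.566 , -0.5258, -0.697 ],
       [ 0.0079,  0.6853,  0.7282,  0.8325],
       [ 0.    ,  0.    ,  0.    ,  1.    ]])}
top {'intrinsics': array([[543.5675,   0.    , 274.4961],
       [  0.    , 543.5675, 219.3071],
       [  0.    ,   0.    ,   1.    ]]), 'world_from_camera': array([[ 0.0019,  0.9765, -0.2153,  0.3814],
       [-1.    ,  0.0024,  0.0019, -0.1756],
       [ 0.0024,  0.2153,  0.9765,  1.1087],
       [ 0.    ,  0.    ,  0.    ,  1.    ]])}
{'intrinsics': array([[369.4894,   0.    , 278.157 ],
       [  0.    , 369.4894, 210.789 ],
       [  0.    ,   0.    ,   1.    ]]), 'T_tool_cam': array([[ 0.0003,  0.9576,  0.2881,  0.0731],
       [ 1.    , -0.0002, -0.0003,  0.0004],
       [-0.0003,  0.2881, -0.9576, -0.125 ],
       [ 0.    ,  0.    ,  0.    ,  1.    ]])}
```

View pics/scene0.png

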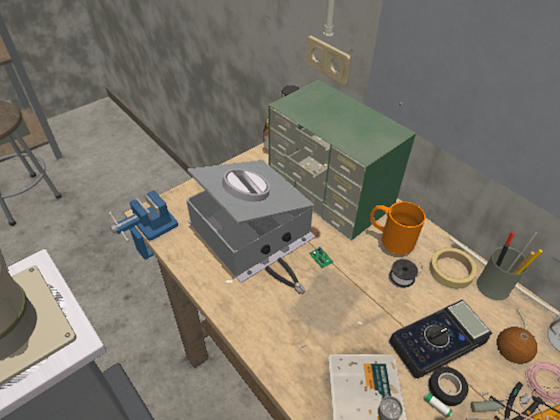

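View pics/top0.png

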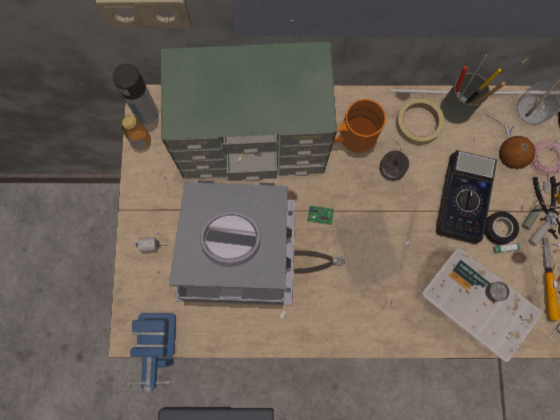

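Top view: panel about (175-290, 183-293), fastener at (231,238), slot nearly horizontal; motor at (147,244), cutters at (320,262), board at (320,215). I'll zoom in for the corners.

```bash
python3 - <<'E'
import cv2
a=cv2.imread("pics/top0.png")[175:315,160:310];cv2.imwrite("pics/topc.png",cv2.resize(a,None,fx=4,fy=4,interpolation=cv2.INTER_CUBIC))
a=cv2.imread("pics/scene0.png")[150:290,175:330];cv2.imwrite("pics/scenec.png",cv2.resize(a,None,fx=4,fy=4,interpolation=cv2.INTER_CUBIC))
E
```

```text
(no output)
```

View pics/topc.png

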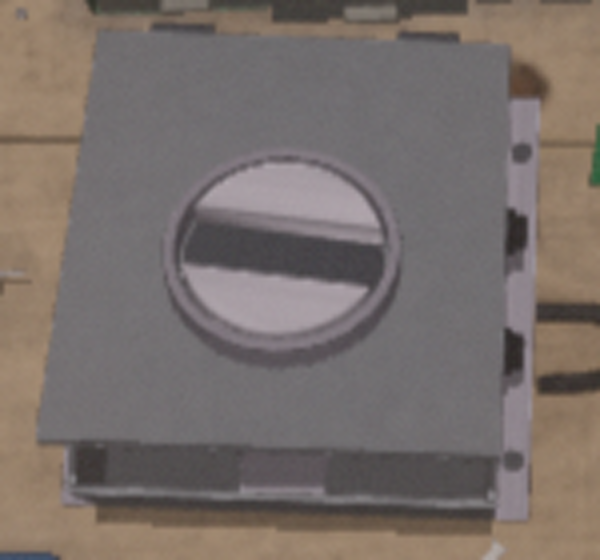

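View pics/scenec.png

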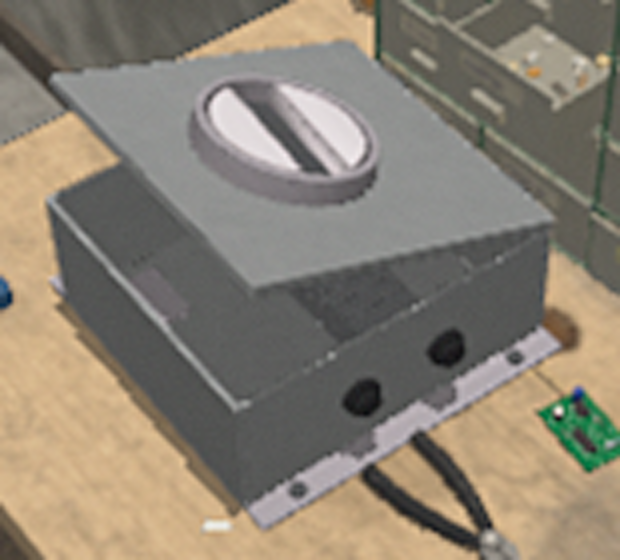

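```bash
cat > h.py <<'E'
import numpy as np
from workcell import get_obs, optics
from scipy.spatial.transform import Rotation as R
np.set_printoptions(precision=4,suppress=True)
C={n:optics.get_calibration(n) for n in("scene","top")}
def proj(n,P):
    T=C[n]["world_from_camera"];q=(np.atleast_2d(P)-T[:3,3])@T[:3,:3]
    u=(q*[1,-1,-1])@C[n]["intrinsics"].T
    return u[:,:2]/u[:,2:]
def ray(n,px):
    T=C[n]["world_from_camera"];px=np.atleast_2d(px)
    d=np.c_[px,np.ones(len(px))]@np.linalg.inv(C[n]["intrinsics"]).T
    return T[:3,3],(d*[1,-1,-1])@T[:3,:3].T
def W(p,L): # enclosure -> world
    return np.array([p[0],p[1],0])+np.atleast_2d(L)@R.from_euler('z',p[2]).as_matrix().T
def pan(th,d,y,h):
    return [.11-d*np.cos(th)+h*np.sin(th),y,.09+d*np.sin(th)+h*np.cos(th)]
E
python3 - <<'E'
from h import *
from scipy.optimize import least_squares
top=np.array([(97,31),(509,45),(503,457),(38,441),(284,250)])/4+[160,175]-.4
sc=np.array([(350,43),(553,217),(258,291),(52,75),(285,140),(240,407),(50,203)])/4+[175,150]-.4
def mod(p):
    th=p[3];c=[pan(th,0,.1,.008),pan(th,0,-.1,.008),pan(th,.22,-.1,.008),pan(th,.22,.1,.008),pan(th,.13,0,.018)]
    return np.r_[proj("top",W(p,c))-top, proj("scene",W(p,c+[[-.11,-.1,.09],[-.11,.1,.09]]))-sc]
s=least_squares(lambda p:mod(p).ravel(),[.35,-.09,0,.3],loss="soft_l1",x_scale=.01)
p=s.x;print(p);print(mod(p))
e=np.linalg.inv(R.from_euler('z',p[2]).as_matrix())
a,b=W(p,[pan(p[3],.13,0,.022),pan(p[3],.13,0,.122)]);n=(b-a)/.1
def ang(nm,px):
    o,d=ray(nm,px);P=o+d*(((a-o)@n)/(d@n))[:,None];L=(P-a)@R.from_euler('zy',[p[2],p[3]]).as_matrix();v=L[1]-L[0];print(nm,L,"cw",np.arctan2(v[0],v[1]))
ang("top",np.array([(183,265),(368,287)])/4+[160,175]-.4)
ang("top",np.array([(198,208),(384,235)])/4+[160,175]-.4)
ang("scene",np.array([(235,87),(303,170)])/4+[175,150]-.4)
print("slot shut",W(p,pan(0,.13,0,.012)),"front",W(p,pan(0,.2,0,.008)),"front now",W(p,pan(p[3],.2,0,.008)))
E
```

```text
[ 0.5623 -0.0992 -0.0256  0.3613]
[[-0.0355 -0.2871]
 [ 0.3759 -0.9753]
 [ 0.3185 -0.7959]
 [-0.2026 -0.0505]
 [-0.0323  1.2824]
 [-0.0388 -0.9272]
 [ 1.5152  0.3761]
 [-0.3176 -0.2699]
 [-0.5484  0.4792]
 [ 0.2386 -0.2804]
 [-0.4456  1.7155]
 [-1.4929 -0.9246]]
top [[-0.009   0.0439  0.0004]
 [-0.0175 -0.0386 -0.0003]] cw -3.038710324374521
top [[ 0.021   0.04    0.0004]
 [ 0.0096 -0.0444 -0.0004]] cw -3.0069691696717116
scene [[-0.0023  0.0484  0.0004]
 [-0.0144 -0.0334 -0.0003]] cw -2.994705401429932
slot shut [[ 0.5423 -0.0987  0.102 ]] front [[ 0.4723 -0.0969  0.098 ]] front now [[ 0.488  -0.0973  0.1682]]
```

send_rows([
  [[0, 0, 0, -0.18, -0.075, 0, 0.45], [0, 0, 0, -0.18, -0.075, 0, 0.45], [0, 0, 0, -0.18, -0.075, 0, 0.45], [0, 0, 0, -0.18, -0.075, 0, 0.45], [0, 0, 0, -0.18, -0.075, 0, 0.45], [0, 0, 0, -0.18, -0.075, 0, 0.45], [0, 0, 0, -0.18, -0.075, 0, 0.45], [0, 0, 0, -0.18, -0.075, 0, 0.45], [0, 0, 0, -0.08, -0.176, 0, 0.45], [0, 0, 0, -0.08, -0.176, 0, 0.45], [0, 0, 0, -0.08, -0.176, 0, 0.45], [0, 0, 0, -0.08, -0.176, 0, 0.45], [0, 0, 0, -0.08, -0.176, 0, 0.45], [0, 0, 0, -0.08, -0.176, 0, 0.45], [0, 0, 0, -0.08, -0.176, 0, 0.45], [0, 0, 0, -0.08, -0.176, 0, 0.45], [0, 0, 0, -0.08, -0.176, 0, 0.45], [0, 0, 0, -0.08, -0.176, 0, 0.45], [0, 0, 0, -0.08, -0.176, 0, 0.45], [0, 0, 0, -0.08, -0.176, 0, 0.45]],
])

```text
clock: 1.77
position: [0.4828, -0.0628, 0.2482]
ee_rot: [0.147, 0.989, 0.0, -0.0]
ft_force: [1.8, -0.1, 0.7]
grip_width: 0.45
grasp_force: 0.0
```

```bash
cat >> h.py <<'E'
def go(target,yaw=None):
    "shift and turn (units) from the present pose to target; yaw = world yaw of tool y minus pi/2"
    o=get_obs();q=R.from_quat(o["ee_rot"]);M=q.as_matrix()
    print("pos",o["position"],"yaw",np.arctan2(-M[0,1],M[1,1]),"z",M[:,2],"F",o["ft_force"],"T",o["torque"],"q7",o["joint_pos"][6],"w",o["grip_width"],"t",o["clock"])
    if yaw is None: D=q
    else: D=R.from_matrix(np.array([[-np.cos(yaw),-np.sin(yaw),0],[-np.sin(yaw),np.cos(yaw),0],[0,0,-1.]]).T@np.eye(3)) if 0 else R.from_matrix(np.column_stack([[-np.cos(yaw),-np.sin(yaw),0],[-np.sin(yaw),np.cos(yaw),0],[0,0,-1]]))
    print("turn",(q.inv()*D).as_rotvec()/1.5,"shift",q.inv().apply(np.array(target)-o["position"])/.2, "shift in new axes",D.inv().apply(np.array(target)-o["position"])/.2)
E
sed -i 's/D=R.from_matrix(np.array.* if 0 else /D=/' h.py
python3 - <<'E'
from h import *
from scipy.optimize import least_squares
top=np.array([(97,31),(509,45),(503,457),(38,441),(284,250)])/4+[160,175]-.4
sc=np.array([(350,43),(553,217),(258,291),(52,75),(285,140),(240,407),(50,203)])/4+[175,150]-.4
def mod(p):
    th=p[3];c=[pan(th,0,.1,.008),pan(th,0,-.1,.008),pan(th,.22,-.1,.008),pan(th,.22,.1,.008),pan(th,.13,0,.026)]
    return np.r_[proj("top",W(p,c))-top, proj("scene",W(p,c+[[-.11,-.1,.09],[-.11,.1,.09]]))-sc]
p=least_squares(lambda p:mod(p).ravel(),[.35,-.09,0,.3],loss="soft_l1",x_scale=.01).x
print(p,abs(mod(p)).max())
print("slot shut",W(p,pan(0,.13,0,.012)),"front",W(p,pan(0,.201,0,.008)),"front now",W(p,pan(p[3],.201,0,.008)))
f=W(p,pan(p[3],.201,0,.008))[0];go([f[0],f[1],.23],p[2])
E
```

```text
[ 0.5618 -0.0993 -0.026   0.3583] 3.0353761794315233
slot shut [[ 0.5418 -0.0987  0.102 ]] front [[ 0.4708 -0.0969  0.098 ]] front now [[ 0.4864 -0.0973  0.168 ]]
pos [ 0.4828 -0.0628  0.2482] yaw -0.2957241493869047 z [ 0.      0.0004 -1.    ] F [ 1.8063 -0.095   0.6761] T [-0.0171 -0.0747  0.0388] q7 1.3197260099953263 w 0.4497631587318396 t 1.7667
turn [ 0.0002 -0.     -0.1798] shift [-0.0672 -0.1599  0.0911] shift in new axes [-0.0221 -0.172   0.0912]
```

send_rows([
  [[0, 0, -0.06, 0, 0, 0, 0.45], [0, 0, -0.06, 0, 0, 0, 0.45], [0, 0, -0.06, 0, 0, 0, 0.45], [0, 0, 0, -0.011, -0.086, 0.045, 0.45], [0, 0, 0, -0.011, -0.086, 0.045, 0.45], [0, 0, 0, 0, 0, 0, 0.45], [0, 0, 0, 0, 0, 0, 0.45]],
])

```text
clock: 2.35
position: [0.4862, -0.096, 0.2297]
ee_rot: [0.014, 1.0, -0.0, -0.001]
ft_force: [-0.3, 0.7, 0.4]
grip_width: 0.45
grasp_force: 0.0
```

```bash
python3 - <<'E'
from h import *
import cv2
go([.4864,-.0973,.20],-.026)
cv2.imwrite("pics/w1.png",optics.camera("wrist")[:,:,::-1])
E
```

```text
pos [ 0.4862 -0.096   0.2297] yaw -0.027687064583210675 z [-0.0013 -0.0001 -1.    ] F [-0.2541  0.706   0.3714] T [ 0.0556  0.023  -0.0315] q7 1.673845074643276 w 0.4501924463062237 t 2.35
turn [-0.0001 -0.0009 -0.0011] shift [-0.0012 -0.0063  0.1487] shift in new axes [-0.001  -0.0063  0.1487]
```

View pics/w1.png

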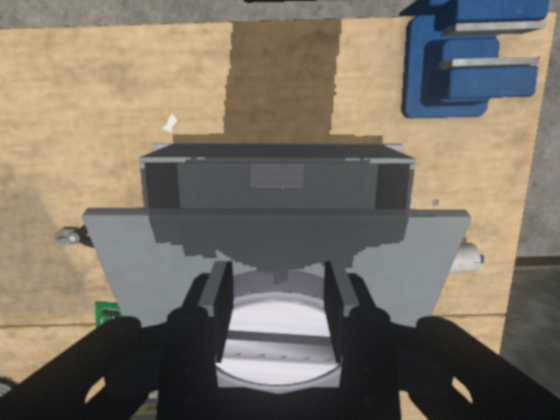

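The wrist view shows the panel's front edge at row 210, with the fingertips (225,265) and (330,265) over the strip and centred. I'll push down along the arc.

send_rows([
  [[0, 0, 0, 0, -0.003, 0.11, 0.45], [0, 0, 0, 0, -0.003, 0.11, 0.45], [0, 0, 0, 0.016, 0, 0.042, 0.45], [0, 0, 0, 0.016, 0, 0.042, 0.45], [0, 0, 0, 0.012, 0, 0.043, 0.45], [0, 0, 0, 0.012, 0, 0.043, 0.45], [0, 0, 0, 0.008, 0, 0.045, 0.45], [0, 0, 0, 0.008, 0, 0.045, 0.45], [0, 0, 0, 0, 0, 0, 0.45]],
])

```text
clock: 3.15
position: [0.4712, -0.0962, 0.1326]
ee_rot: [0.013, 1.0, -0.0, -0.001]
ft_force: [-0.6, 1.2, 0.5]
grip_width: 0.448
grasp_force: 0.0
```

send_rows([
  [[0, 0, 0, 0.004, 0, 0.02, 0.45], [0, 0, 0, 0.004, 0, 0.02, 0.45], [0, 0, 0, 0, 0, 0, 0.45]],
])

```text
clock: 3.4
position: [0.4705, -0.0963, 0.1258]
ee_rot: [0.013, 1.0, -0.0, -0.0]
ft_force: [0.5, 0.0, 0.2]
grip_width: 0.449
grasp_force: 0.0
```

send_rows([
  [[0, 0, 0, 0, 0, 0.015, 0.45], [0, 0, 0, 0, 0, 0.015, 0.45], [0, 0, 0, 0, 0, 0, 0.45]],
])

```text
clock: 3.65
position: [0.4705, -0.0962, 0.1198]
ee_rot: [0.013, 1.0, -0.0, -0.0]
ft_force: [-0.5, -0.6, 0.3]
grip_width: 0.451
grasp_force: 0.0
```

```bash
python3 - <<'E'
from h import *
import cv2
go([.4708,-.0973,.115],-.026)
cv2.imwrite("pics/w2.png",optics.camera("wrist")[:,:,::-1])
E
```

```text
pos [ 0.4705 -0.0962  0.1198] yaw -0.025822392255341442 z [-0.0004 -0.     -1.    ] F [-0.4757 -0.5961  0.2992] T [ 0.0162 -0.0258 -0.0625] q7 1.7299498954601285 w 0.45136097321802277 t 3.65
turn [-0.     -0.0003  0.0001] shift [-0.0014 -0.0055  0.024 ] shift in new axes [-0.0014 -0.0055  0.024 ]
```

View pics/w2.png

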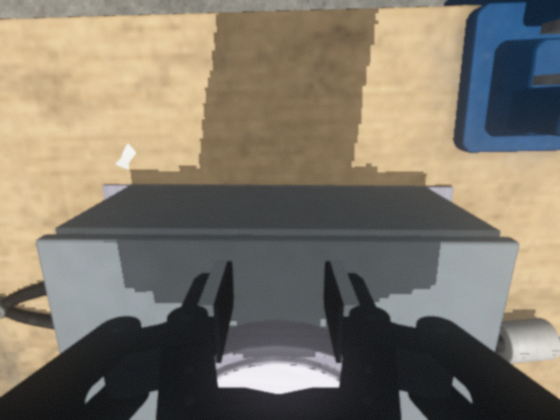

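The panel is nearly flat (edge at row 238, rim at row 232). I'll press on gently to the rim.

send_rows([
  [[0, 0, 0, 0, 0, 0.012, 0.45], [0, 0, 0, 0, 0, 0.012, 0.45], [0, 0, 0, 0, 0, 0, 0.45]],
])

```text
clock: 3.95
position: [0.4706, -0.0961, 0.1151]
ee_rot: [0.013, 1.0, 0.0, -0.0]
ft_force: [0.2, 0.3, 0.8]
grip_width: 0.45
grasp_force: 0.0
```

send_rows([
  [[0, 0, 0, 0, 0, 0.01, 0.45], [0, 0, 0, 0, 0, 0, 0.45]],
])

```text
clock: 4.12
position: [0.4708, -0.0962, 0.1138]
ee_rot: [0.013, 1.0, 0.0, 0.0]
ft_force: [-2.2, -0.3, 4.2]
grip_width: 0.454
grasp_force: 2.2
```

send_rows([
  [[0, 0, 0, 0, 0, 0.01, 0.45], [0, 0, 0, 0, 0, 0, 0.45]],
])

```text
clock: 4.28
position: [0.4709, -0.0962, 0.1135]
ee_rot: [0.013, 1.0, 0.001, -0.0]
ft_force: [-13.9, 2.4, 32.3]
grip_width: 0.451
grasp_force: 15.9
```

The panel is shut: 32 N against the rim with TCP z at 0.1135. So the tips stand about 15.7 mm ahead of the TCP. Next I'll rise, open the fingers and look at the slot.

send_rows([
  [[0, 0, 0, 0, 0, -0.1, 0.45], [0, 0, 0, 0, 0, -0.2, 1], [0, 0, 0, 0, 0, -0.2, 1], [0, 0, 0, 0.1, 0, -0.2, 1], [0, 0, 0, 0, 0, 0, 1], [0, 0, 0, 0, 0, 0, 1], [0, 0, 0, 0, 0, 0, 1]],
])

```text
clock: 4.87
position: [0.452, -0.0955, 0.2484]
ee_rot: [0.013, 1.0, 0.0, 0.0]
ft_force: [0.1, -0.1, 0.2]
grip_width: 0.999
grasp_force: 0.0
```

```bash
python3 - <<'E'
from h import *
import cv2
go([.5418,-.0987,.15],-.146)
cv2.imwrite("pics/w3.png",optics.camera("wrist")[:,:,::-1])
E
```

```text
pos [ 0.452  -0.0955  0.2484] yaw -0.025428343882383908 z [ 0.0002  0.0006 -1.    ] F [ 0.0543 -0.0972  0.1561] T [ 0.0114 -0.0751 -0.0045] q7 1.6303622694528805 w 0.9991787656395392 t 4.8667
turn [0.0004 0.0001 0.0804] shift [-0.4493 -0.0051  0.4921] shift in new axes [-0.4467  0.0493  0.492 ]
```

View pics/w3.png

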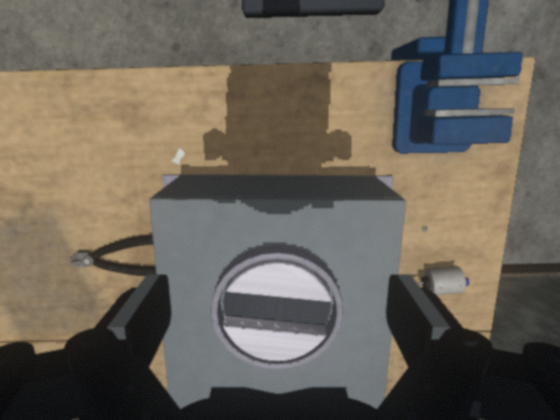

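The panel is shut. The fastener's centre is at about (277,311) and the slot's robot-side edge runs (226,291)-(330,302). I'll measure them on the disc's top plane.

```bash
python3 - <<'E'
from h import *
import cv2
o=get_obs();c=optics.get_calibration("wrist");M=R.from_quat(o["ee_rot"]).as_matrix()
T=np.eye(4);T[:3,:3]=M;T[:3,3]=o["position"];T=T@c["T_tool_cam"]
C["w"]={"intrinsics":c["intrinsics"],"world_from_camera":T}
def at(px,z):
    o,d=ray("w",px);return o+d*((z-o[2])/d[:,2])[:,None]
P=at([(226,291),(330,302),(277,311),(212,311),(342,311)],.116);print(P);v=P[0]-P[1]
print("slot edge yaw",np.arctan2(v[0],-v[1]) ,"bezel dia",np.linalg.norm(P[3]-P[4]))
Q=at([(152,199),(405,200)],.098);print("front corners",Q,"yaw",np.arctan2(*(Q[1]-Q[0])[:2][::1]))
# refined slot edge: dark/light transition per column
g=cv2.cvtColor(cv2.imread("pics/w3.png"),cv2.COLOR_BGR2GRAY).astype(float)
X=[(x,278+np.argmin(np.diff(g[278:308,x]))+.5) for x in range(236,322)]
X=np.array(X);k=np.polyfit(X[:,0],X[:,1],1);r=X[:,1]-np.polyval(k,X[:,0]);k=np.polyfit(*X[abs(r)<1.5].T,1)
E=at([(240,np.polyval(k,240)),(318,np.polyval(k,318))],.116);v=E[1]-E[0];print(k,E,"yaw",np.arctan2(-v[0],v[1]))
# bezel circle: disc bright blob
m=(g>140).astype(np.uint8);m[:, :212]=0;m[:,342:]=0;m[:250]=0;m[370:]=0
pts=cv2.convexHull(cv2.findNonZero(m));e=cv2.fitEllipse(pts);print(e,at([e[0]],.116))
E
```

```text
[[ 0.5197 -0.1372  0.116 ]
 [ 0.5314 -0.0564  0.116 ]
 [ 0.5384 -0.0981  0.116 ]
 [ 0.5371 -0.1495  0.116 ]
 [ 0.5397 -0.0468  0.116 ]]
slot edge yaw -0.14358937641285888 bezel dia 0.10266534005866176
front corners [[ 0.4493 -0.192   0.098 ]
 [ 0.455   0.0026  0.098 ]] yaw 0.02944638102890224
[  0.0978 269.3438] [[ 0.5216 -0.1265  0.116 ]
 [ 0.5298 -0.0658  0.116 ]] yaw -0.13472189149203787
((276.30780029296875, 310.90374755859375), (113.30867767333984, 126.72603607177734), 89.14669036865234) [[ 0.5383 -0.0987  0.116 ]]
```

send_rows([
  [[0, 0, 0.0744, 0, 0, 0, 0.45], [0, 0, 0, -0.146, 0.015, 0, 0.45], [0, 0, 0, -0.146, 0.015, 0, 0.45], [0, 0, 0, -0.146, 0.015, 0.1, 0.45], [0, 0, 0, 0, 0, 0.196, 0.45], [0, 0, 0, 0, 0, 0.196, 0.45], [0, 0, 0, 0, 0, 0, 0.45], [0, 0, 0, 0, 0, 0, 0.45], [0, 0, 0, 0, 0, 0, 0.45]],
])

```text
clock: 5.67
position: [0.5405, -0.0991, 0.1516]
ee_rot: [0.069, 0.998, -0.0, 0.0]
ft_force: [0.4, -0.1, 0.7]
grip_width: 0.451
grasp_force: 0.0
```

```bash
python3 - <<'E'
from h import *
go([.540,-.0985,.121],-.137)
E
```

```text
pos [ 0.5405 -0.0991  0.1516] yaw -0.1378087147676436 z [ 0.0005 -0.0003 -1.    ] F [ 0.3853 -0.1055  0.7374] T [ 0.0396 -0.1013 -0.031 ] q7 1.6616156102655575 w 0.4505745149628488 t 5.6667
turn [-0.0002  0.0003 -0.0005] shift [0.0032 0.0027 0.1531] shift in new axes [0.0031 0.0027 0.1531]
```

send_rows([
  [[0, 0, 0, 0.002, 0.002, 0.04, 0.45], [0, 0, 0, 0, 0, 0.04, 0.45], [0, 0, 0, 0, 0, 0.015, 0.45], [0, 0, 0, 0, 0, 0, 0.45]],
])

```text
clock: 6.0
position: [0.5394, -0.0981, 0.131]
ee_rot: [0.069, 0.998, 0.0, -0.0]
ft_force: [-0.2, 0.4, -0.4]
grip_width: 0.444
grasp_force: 0.0
```

send_rows([
  [[0, 0, 0, 0, 0, 0.025, 0.45], [0, 0, 0, 0, 0, 0.025, 0.45], [0, 0, 0, 0, 0, 0, 0.45], [0, 0, 0, 0, 0, 0, 0.45]],
])

```text
clock: 6.33
position: [0.5395, -0.0983, 0.121]
ee_rot: [0.069, 0.998, -0.0, -0.0]
ft_force: [-0.1, -0.2, -0.0]
grip_width: 0.45
grasp_force: 0.0
```

The fingertips are in the slot: TCP z is 0.121 with no contact force. Turning clockwise now.

send_rows([
  [[0, 0, 0.05, 0, 0, 0, 0.45], [0, 0, 0.05, 0, 0, 0, 0.45], [0, 0, 0.05, 0, 0, 0, 0.45], [0, 0, 0.05, 0, 0, 0, 0.45], [0, 0, 0.05, 0, 0, 0, 0.45], [0, 0, 0.05, 0, 0, 0, 0.45], [0, 0, 0, 0, 0, 0, 0.45]],
])

```text
clock: 6.92
position: [0.5405, -0.0985, 0.1217]
ee_rot: [0.291, 0.957, 0.0, 0.001]
ft_force: [3.7, -1.1, -2.6]
grip_width: 0.451
grasp_force: 1.6
```

```bash
python3 - <<'E'
from h import *
go([.540,-.0985,.121],-1.597)
E
```

```text
pos [ 0.5405 -0.0985  0.1217] yaw -0.5907959643801352 z [ 0.0017 -0.0005 -1.    ] F [ 3.6955 -1.0877 -2.6249] T [-0.0712 -0.7318  0.0807] q7 1.2502079444493828 w 0.45109066782936463 t 6.9167
turn [0.0009 0.0008 0.6708] shift [ 0.002  -0.0015  0.0033] shift in new axes [-0.0002 -0.0025  0.0033]
```

send_rows([
  [[0, 0, 0.05, 0, 0, 0, 0.45], [0, 0, 0.05, 0, 0, 0, 0.45], [0, 0, 0.05, 0, 0, 0, 0.45], [0, 0, 0.05, 0, 0, 0, 0.45], [0, 0, 0.05, 0, 0, 0, 0.45], [0, 0, 0.05, 0, 0, 0, 0.45], [0, 0, 0.05, 0, 0, 0, 0.45], [0, 0, 0.05, 0, 0, 0, 0.45], [0, 0, 0.05, 0, 0, 0, 0.45], [0, 0, 0.05, 0, 0, 0, 0.45], [0, 0, 0.05, 0, 0, 0, 0.45], [0, 0, 0.05, 0, 0, 0, 0.45], [0, 0, 0.05, 0, 0, 0, 0.45], [0, 0, 0, 0, 0, 0, 0.45]],
])

```text
clock: 8.08
position: [0.5404, -0.099, 0.1217]
ee_rot: [0.705, 0.709, 0.0, 0.001]
ft_force: [2.4, -3.0, -1.0]
grip_width: 0.443
grasp_force: 1.4
```

send_rows([
  [[0, 0, 0.02, 0, 0, 0, 0.45], [0, 0, 0.02, 0, 0, 0, 0.45], [0, 0, 0.02, 0, 0, 0, 0.45], [0, 0, 0, 0, 0, 0, 0.45]],
])

```text
clock: 8.42
position: [0.5402, -0.0989, 0.1217]
ee_rot: [0.735, 0.678, 0.0, 0.001]
ft_force: [2.8, -3.1, -1.5]
grip_width: 0.446
grasp_force: 1.8
```

```bash
python3 - <<'E'
from h import *
go([.540,-.0985,.121],-1.597)
E
```

```text
pos [ 0.5402 -0.0989  0.1217] yaw -1.6511160585408082 z [ 0.0012 -0.0007 -1.    ] F [ 2.8408 -3.0954 -1.4585] T [-0.6795 -0.6556  0.0311] q7 0.2648422566049912 w 0.44573377230013866 t 8.4167
turn [ 0.0008  0.0004 -0.0361] shift [ 0.0019 -0.0011  0.0034] shift in new axes [ 0.0019 -0.001   0.0034]
```

send_rows([
  [[0, 0, 0.02, 0, 0, 0, 0.45], [0, 0, 0.02, 0, 0, 0, 0.45], [0, 0, 0, 0, 0, 0, 0.45]],
])

```text
clock: 8.67
position: [0.5401, -0.0988, 0.1217]
ee_rot: [0.755, 0.656, 0.0, 0.001]
ft_force: [2.2, -3.6, -1.3]
grip_width: 0.448
grasp_force: 1.8
```

```bash
python3 - <<'E'
from h import *
go([.540,-.0985,.121],-1.597)
E
```

```text
pos [ 0.5401 -0.0988  0.1217] yaw -1.7111318590760705 z [ 0.001  -0.0005 -1.    ] F [ 2.2195 -3.6242 -1.2936] T [-0.7658 -0.6341  0.0431] q7 0.21014203425243647 w 0.4476092389060691 t 8.6667
turn [ 0.0007  0.0003 -0.0761] shift [ 0.0016 -0.0009  0.0034] shift in new axes [ 0.0017 -0.0007  0.0034]
```

send_rows([
  [[0, 0, 0.02, 0, 0, 0, 0.45], [0, 0, 0.02, 0, 0, 0, 0.45], [0, 0, 0, 0, 0, 0, 0.45]],
])

```text
clock: 8.92
position: [0.54, -0.0987, 0.1216]
ee_rot: [0.774, 0.633, 0.0, 0.0]
ft_force: [2.5, -2.8, -0.3]
grip_width: 0.448
grasp_force: 1.7
```

```bash
python3 - <<'E'
from h import *
go([.540,-.0985,.121],-1.597)
E
```

```text
pos [ 0.54   -0.0987  0.1216] yaw -1.7710090892849932 z [ 0.0007 -0.0004 -1.    ] F [ 2.508  -2.7665 -0.307 ] T [-0.6954 -0.5838  0.0886] q7 0.1554905980479304 w 0.4483277928984822 t 8.9167
turn [ 0.0005  0.0002 -0.116 ] shift [ 0.0009 -0.0003  0.003 ] shift in new axes [ 0.0009 -0.0001  0.003 ]
```

send_rows([
  [[0, 0, 0.02, 0, 0, 0, 0.45], [0, 0, 0.02, 0, 0, 0, 0.45], [0, 0, 0, 0, 0, 0, 0.45]],
])

```text
clock: 9.17
position: [0.54, -0.0987, 0.1216]
ee_rot: [0.792, 0.61, -0.0, 0.001]
ft_force: [3.4, -4.6, 0.9]
grip_width: 0.451
grasp_force: 27.3
```

```bash
python3 - <<'E'
from h import *
import cv2
go([.540,-.0985,.121],-1.597)
cv2.imwrite("pics/w4.png",optics.camera("wrist")[:,:,::-1])
E
```

```text
pos [ 0.54   -0.0987  0.1216] yaw -1.8282667962560781 z [ 0.0004 -0.0013 -1.    ] F [ 3.4245 -4.5967  0.8998] T [-1.1209 -0.5566  1.6225] q7 0.10268229995702907 w 0.45084250334365306 t 9.1667
turn [ 0.0004  0.0008 -0.1542] shift [ 0.001  -0.0004  0.003 ] shift in new axes [ 0.0011 -0.0002  0.003 ]
```

View pics/w4.png

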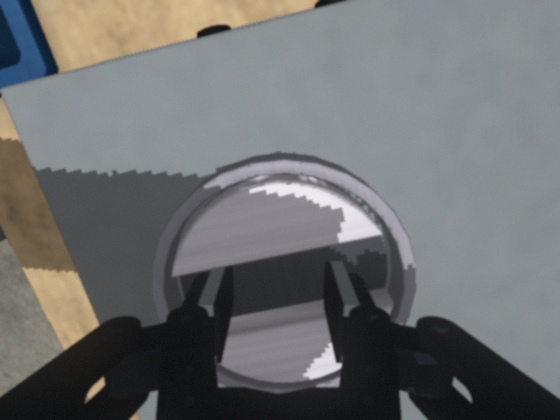

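Torque jumped to 1.6 N m, so the fastener is at its stop. I'll back off within the play, lift straight out and check.

send_rows([
  [[0, 0, -0.05, 0, 0, 0, 0.45], [0, 0, -0.05, 0, 0, 0, 0.45], [0, 0, 0, 0, 0, 0, 0.45], [0, 0, 0, 0, 0, -0.1, 0.45], [0, 0, 0, 0, 0, -0.15, 0.45], [0, 0, 0, 0, 0, -0.2, 1], [0, 0, 0, 0.15, 0, -0.15, 1], [0, 0, 0, 0.15, 0, 0, 1], [0, 0, 0, 0.15, 0, 0, 1], [0, 0, 0, 0, 0, 0, 1], [0, 0, 0, 0, 0, 0, 1]],
])

```text
clock: 10.13
position: [0.5494, -0.0069, 0.2405]
ee_rot: [0.744, 0.668, -0.0, -0.001]
ft_force: [0.2, -1.8, 0.3]
grip_width: 0.997
grasp_force: 0.0
```

```bash
python3 - <<'E'
from h import *
import cv2
go([.540,-.0985,.25],-1.597)
cv2.imwrite("pics/w5.png",optics.camera("wrist")[:,:,::-1])
E
```

```text
pos [ 0.5494 -0.0069  0.2405] yaw -1.6784688485609336 z [-0.0014  0.0008 -1.    ] F [ 0.2469 -1.8065  0.294 ] T [-0.049  -0.0033  0.0017] q7 -0.0319522455763168 w 0.9974460695634683 t 10.1333
turn [-0.001  -0.0005 -0.0543] shift [-0.4602  0.0027 -0.048 ] shift in new axes [-0.459  -0.0347 -0.0477]
```

View pics/w5.png

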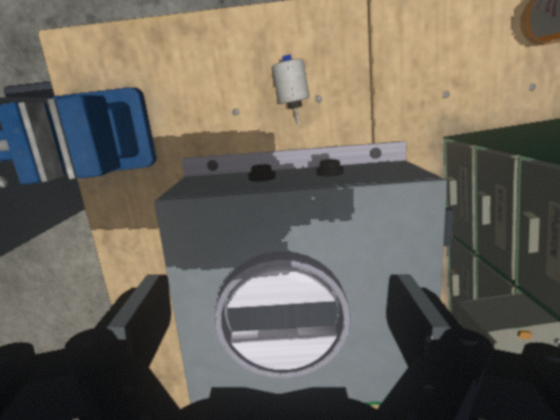

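The panel is flat, with its side edge (158,199)-(445,178) nearly parallel to the slot edge (228,308)-(335,303). I'll check that numerically.

```bash
python3 - <<'E'
from h import *
import cv2
o=get_obs();c=optics.get_calibration("wrist");M=R.from_quat(o["ee_rot"]).as_matrix()
T=np.eye(4);T[:3,:3]=M;T[:3,3]=o["position"];C["w"]={"intrinsics":c["intrinsics"],"world_from_camera":T@c["T_tool_cam"]}
def at(px,z):
    o,d=ray("w",px);return o+d*((z-o[2])/d[:,2])[:,None]
def line(x0,x1,f,h,z):
    g=cv2.cvtColor(cv2.imread("pics/w5.png"),cv2.COLOR_BGR2GRAY).astype(float);X=[]
    for x in range(x0,x1):
        r=int(f(x));X.append((x,r-h+np.argmax(abs(np.diff(g[r-h:r+h,x])))+.5))
    X=np.array(X);k=np.polyfit(*X.T,1)
    for t in(3,1.5,1): k=np.polyfit(*X[abs(X[:,1]-np.polyval(k,X[:,0]))<t].T,1)
    P=at([(x0,np.polyval(k,x0)),(x1,np.polyval(k,x1))],z);v=P[1]-P[0];print(k,P,"angle",np.arctan2(v[1],v[0]))
line(240,325,lambda x:308-(x-228)*.047,8,.116)
line(175,430,lambda x:199-(x-158)*.073,8,.098)
E
```

```text
[ -0.0671 323.1025] [[ 0.5119 -0.0833  0.116 ]
 [ 0.5769 -0.0855  0.116 ]] angle -0.033505362142071185
[ -0.0742 212.1465] [[ 0.4729  0.002   0.098 ]
 [ 0.6625 -0.0043  0.098 ]] angle -0.03353244908631606
```

The slot and the panel's side edge agree in angle to within 0.001 rad, so the fastener is locked at its stop. The gripper is clear of everything.

```bash
python3 -c "
from workcell import job
print(job.hand_in())"
```

```text
the job is handed in; nothing more can be done
None
```

I pushed the panel fully shut, then turned the fastener clockwise to its stop so the panel is locked; the job is handed in at about 10 s on the robot's clock, with the motor, side cutters and circuit board never touched.

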